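# Chock a row of rollers on the staging tray

## Robot

A 6-joint arm with a two-finger parallel gripper is mounted at the origin on the work surface. World frame = base frame: x ahead of the robot, y to its left, z up, the work surface at z = 0. Lengths are in m, angles in rad, forces in N, time in s.
With the tool pointing down it reaches from about 0.4 to 0.825 m from the base axis. Payload 7 kg.
Tool frame: the origin (TCP) lies on the centre line of the jaws, within the pads' length; the fingertips stand 22 mm ahead of it and the grasp point (between the pads) lies 3 mm ahead of it; z points along the fingers, y is the direction in which the jaws open and shut (so a half turn about z gives the same grasp; the last joint's range is limited). The gripper opens to 88 mm and grips with 3 to 60 N. Pads are 19 mm wide; open, the fingers measure 130 mm over their backs; the gripper's body (78 mm by 193 mm) begins 47 mm behind the grasp point.
Start: joints at [-0.975, 0.359, 0.012, 0, -1.224, -0.288], TCP at [0.204, -0.643, 0.249] pointing down, gripper open.
Joint ranges: [-3.07, 3.07], [-1.43, 2.12], [-1.02, 1.25], [-3.03, 1.67], [-3.05, -0], [-3.03, 3.03]. Speed limits (rad/s): [2.39, 2.39, 3.01, 3.14, 3.14, 3.14].

## Interface

Orientations are given as [roll, pitch, yaw] about the fixed x, y, z axes, in that order (R = Rz(yaw) Ry(pitch) Rx(roll)).
In Python, from station import arm gives the robot as it stands. The module is installed in compiled form; this text tells all that it offers.
- The arm moves only by the tool arm_command, never from a script. Its argument "motion" is a list of rows, each a list of 3 entries, a list of its own where there are three numbers: the shift along the tool's x, y, z in mm, then the turn, a rotation vector about the tool's x, y, z in degrees, then the opening, from 0 (shut) to 1 (fully open). In form: [[[tx, ty, tz], [wx, wy, wz], grip], ...]. A call has 1 to 20 rows; each row shifts and turns the commanded pose from where the row before left it, along the tool's axes as they then stand; what a row does not reach is not made up. A row lasts 1/12 s, in which the tool goes at most 41.7 mm and 7.16 degrees, less where a joint would pass 70% of its speed; a pose out of reach is approached as far as the arm can. A call is refused whole if a number of a shift passes 41.7 or a number of a turn 7.16, either way. A call with a gripper value outside its range is refused whole. The fingers move at their own pace and stop on an object; "newtons" is the grip in N (left out, the last holds). Time passes only in rows, so rows that do not move let the fingers close. It gives the time, the measured TCP pose, the force and the opening at its end, in the units of the state.
- arm.get_state(): the state, without advancing time (a new reading comes with each control period).
- arm.grab_frame(name): name is "side" or "top"; returns the picture (400x640x3 uint8, red, green, blue); there is no depth.
- arm.camera_info(name): a dict with "fov_y" (degrees; the focal length in pixels is half the picture's height over the tangent of half this angle, whatever the lens; pixels are square), "cx", "cy" (the principal point, pixels), "k1" (the pictures are not rectified: a ray, as slopes to the right and down, at radius r is drawn at 1 + k1 r^2 times it, then the intrinsics apply), "view" (4x4, takes a point from world to camera coordinates). Camera axes: x right, y down, z forward; pixel columns grow to the right and rows downward; lengths in m; the calibration is good to about 2 mm. A picture is of the moment at which its call begins. camera_info takes no time and is no camera call.
- arm.job_done(): hands the job in, once; it reports no verdict.
The state is a dict: "t": time; "q": joint angles; "qd": joint speeds; "joint_efforts": joint torques, N m; "eef_pos": TCP position; "ee_rot": TCP orientation; "force": force on the tool from outside, world axes, zero at the start; "moment": the same for the moment, N m; "width": finger opening in m.
Only numpy, scipy, OpenCV 4.12 (cv2) and the standard library are available. Lean on these libraries where they do the work, as an engineer would, in place of code of your own. Each camera call takes 0.05 s, during which the arm holds its last target. There are 200 camera calls.

## Task

Roll the three steel rollers along the tray into one tight row, each lying square across the tray and touching its neighbour, with the first one against the full-width end stop. Set the black chock flat in the tray, in line with it and centred across it, snug against the last roller, so that the row cannot roll apart, and let go. Keep the rollers down on the tray (do not lift them), do not bump the small sensor, and leave the other things on the bench where they are.

Things in the scene. Friction and masses are not known exactly. Their poses are not given: they have to be found in the camera images.
- tray: Grey tray fixed to the bench, plate 150 x 540 x 10 mm with an aluminium rail along each long edge. Origin: centre of its underside, on the bench. y runs along the tray (the way the rollers roll), x across it, z up. Plate top 10 mm above the bench. Rails: inner faces at x = +/-65 mm, outer at +/-73 mm, tops 22 mm above the bench.
- stop: End stop: aluminium bar fixed across the tray at one of its ends (either end, it differs from run to run), 126 mm along x, 20 mm thick along y, 45 mm high. Origin: centre of its underside, on the tray plate. The face that the rollers go against is 10 mm from the origin, towards the tray's middle.
- sensor: Small black sensor on a steel foot, fixed in the middle of the tray's width at the end opposite the stop; 30 x 20 mm foot, 40 mm high. Origin: centre of its underside, on the tray plate. Not to be bumped.
- roller1: Steel roller with black ends, lying across the tray: 50 mm diameter, 110 mm long, plus a 12 mm thick axle stub standing out 8 mm at each end, above the rails. About 0.45 kg, rolls freely. Origin: its centre, on its axis, 25 mm above the tray plate. x is the roller's axis; y and z turn as it rolls. The three rollers are alike, in any order.
- roller2: A roller like roller1.
- roller3: A roller like roller1.
- chock_center (a point): Centre, half-way up, of the loose black rubber chock (0.45 kg) on the bench on the robot's side of the tray. A symmetrical ridge: base 100 mm along its y, 44 mm wide along x, 45 mm high, flat top 25 mm long; faces rise at 50 degrees from toes at y = +/-50 mm. Grip its flat sides (x = +/-22 mm). Touching a roller on the same plate, its centre is 62 mm from the roller's axis along the tray.
- bin: Bystander: open yellow plastic bin, 160 x 110 x 75 mm. Origin: centre of its underside.
- wrench: Bystander: steel wrench, 180 mm long, lying on the bench. Origin: under its middle.
- cylinder_block: Bystander: aluminium pneumatic block 70 x 90 x 60 mm with two steel pins on top (78 mm high over all). Origin: centre of its underside.
- scanner: Bystander: black and grey hand scanner lying down, about 53 x 175 x 35 mm. Origin: underside, near its middle.

How it is judged:
By the outcome, as a careful person would: the job done as asked, in the order asked, and still so for the second after the job is handed in, with the robot touching nothing.
It also fails if it takes over 56 s, if anything falls off the work surface, if the arm or the gripper's body presses on something with over 40 N, if the wrist force passes 120 N, or if a joint passes its speed limit or range.

## Working session

There is one attempt and no reset: what is moved stays moved. The work goes in short steps, Python scripts to look and compute and a tool call to move; the robot and the scene stay as the last step left them, time stands still between calls to the robot, and variables do not carry over. Pictures are saved under pics/ and viewed, on a budget of 10 in all, crops included, one or two more only if the job needs it, and the job is handed in when it is done.

Besides the shell and the picture viewer there is one more tool, called as name(argument=value, ...) on one line, values as JSON. arm_command: Moves the arm, as the interface text tells. Its arguments: {"type":"object","properties":{"motion":{"type":"array","items":{"type":"array"}},"newtons":{"type":"number"}},"required":["motion"]}

```bash
mkdir -p pics; cat > h.py <<'E'
import numpy as np, cv2
from station import arm
def save(n,f): 
    im=arm.grab_frame(n); cv2.imwrite('pics/'+f,im[:,:,::-1]); return im
def cam(n):
    c=arm.camera_info(n); f=200/np.tan(np.radians(c['fov_y'])/2); return c,f,np.array(c['view'])
def ray(n,u,v):
    c,f,V=cam(n); d=np.array([(u-c['cx'])/f,(v-c['cy'])/f]); s=d.copy()
    for _ in range(30): s=d/(1+c['k1']*(s@s))
    R=V[:3,:3]; o=-R.T@V[:3,3]; return o,R.T@np.array([s[0],s[1],1])
def onz(n,u,v,z):
    o,d=ray(n,u,v); return o+d*(z-o[2])/d[2]
def proj(n,p):
    c,f,V=cam(n); q=V[:3,:3]@np.array(p)+V[:3,3]; s=q[:2]/q[2]; s=s*(1+c['k1']*(s@s)); return s*f+[c['cx'],c['cy']]
E
python3 - <<'E'
from h import *
for n in('top','side'):
    im=save(n,n+'0.png'); c,f,V=cam(n); print(n,c['fov_y'],c['k1'],(-V[:3,:3].T@V[:3,3]).round(3),V[2,:3].round(2))
s=arm.get_state(); print({k:np.round(v,3) for k,v in s.items()})
E
```

```text
top 52.27232679610962 -0.04121975418147691 [0.426 0.022 1.134] [ 0.14 -0.03 -0.99]
side 50.990044857560235 -0.07187803339607939 [0.357 0.908 0.648] [ 0.19 -0.82 -0.54]
{'t': np.float64(0.1), 'q': array([-0.975,  0.359,  0.011, -0.   , -1.224, -0.288]), 'qd': array([-0.   , -0.001,  0.003,  0.001, -0.001, -0.001]), 'joint_efforts': array([-2.0000e-03, -5.8416e+01,  2.9375e+01,  7.0150e+00,  1.0000e-02,
       -0.0000e+00]), 'eef_pos': array([ 0.204, -0.643,  0.248]), 'ee_rot': array([ 3.14 , -0.   , -2.834]), 'force': array([-0.267,  0.041, -0.389]), 'moment': array([ 0.039,  0.028, -0.012]), 'width': np.float64(0.087)}
```

View pics/top0.png

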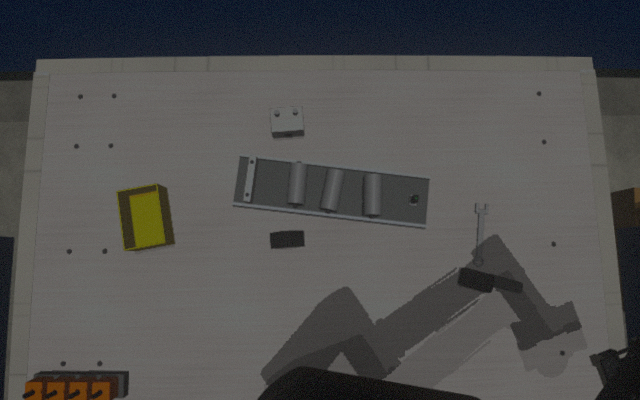

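View pics/side0.png

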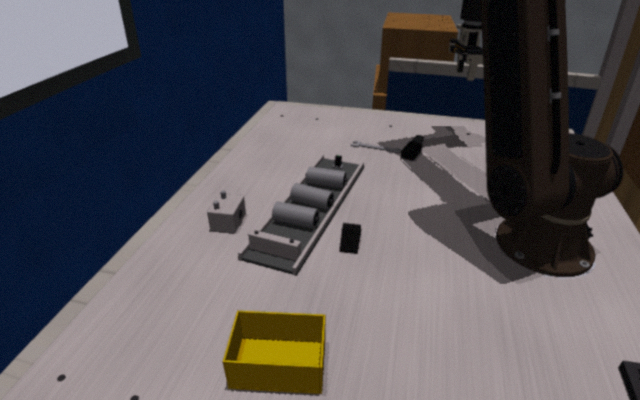

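The top view shows the stop at the left (250,180), rollers at about (297,184), (332,190) and (372,194), the sensor at (414,199), the chock at (287,240) and the wrench at (481,235). The side view agrees, with the stop at the near (+y) end. Next I'll measure from an enlarged crop.

```bash
python3 - <<'E'
from h import *
ims=np.mean([arm.grab_frame('top').astype(float) for _ in range(6)],0)
np.save('top.npy',ims)
im=np.clip(ims*1.7,0,255).astype(np.uint8)[145:260,225:440,::-1]
cv2.imwrite('pics/crop.png',cv2.resize(im,None,fx=3.7,fy=3.7,interpolation=cv2.INTER_CUBIC))
g=ims.mean(2)
# chock
m=((g<45)).astype(np.uint8); m[:225]=0; m[255:]=0; m[:,:260]=0; m[:,315:]=0
c=max(cv2.findContours(m,0,2)[0],key=cv2.contourArea); print('chock',cv2.minAreaRect(c),cv2.boundingRect(c))
for u,v in [(239,156),(431,178),(426,228),(233,206)]: print(onz('top',u,v,.02).round(4))
for r in (185,190,195): print(g[r,262:440].astype(int).tolist())
print(ims[190,275],ims[240,287],ims[240,340])
E
```

```text
chock ((286.6852722167969, 238.59390258789062), (15.67435073852539, 32.63114929199219), 85.91438293457031) (270, 231, 34, 17)
[0.7091 0.2274 0.02  ]
[ 0.6405 -0.3097  0.02  ]
[ 0.5004 -0.2884  0.02  ]
[0.5685 0.242  0.02  ]
[64, 64, 62, 63, 62, 64, 62, 63, 63, 63, 64, 62, 63, 63, 62, 62, 64, 64, 62, 62, 63, 63, 64, 64, 64, 58, 53, 63, 69, 73, 79, 80, 85, 90, 95, 93, 91, 88, 82, 77, 74, 67, 62, 58, 57, 63, 63, 64, 63, 63, 63, 63, 62, 63, 61, 63, 64, 64, 63, 65, 62, 57, 50, 61, 67, 71, 75, 80, 80, 86, 91, 93, 92, 88, 85, 83, 78, 74, 70, 62, 58, 61, 61, 63, 64, 62, 64, 62, 63, 63, 63, 62, 62, 62, 64, 63, 63, 64, 62, 62, 53, 41, 50, 61, 65, 69, 72, 77, 81, 85, 88, 94, 93, 90, 85, 84, 79, 76, 70, 61, 58, 63, 62, 64, 63, 63, 63, 62, 62, 62, 63, 64, 62, 63, 63, 62, 63, 65, 61, 63, 61, 62, 63, 64, 60, 62, 64, 63, 62, 62, 63, 62, 62, 62, 63, 62, 63, 61, 62, 63, 61, 63, 64, 62, 61, 61, 70, 91, 100, 101, 100, 101, 99, 100, 99, 99, 100, 99]
[63, 63, 64, 63, 61, 61, 65, 63, 64, 63, 64, 61, 63, 63, 63, 66, 63, 63, 64, 63, 63, 62, 63, 63, 63, 60, 60, 67, 73, 77, 79, 81, 87, 92, 94, 91, 88, 85, 81, 
[... 702 characters left out ...]
95, 92, 87, 83, 78, 76, 72, 63, 57, 55, 63, 64, 64, 63, 65, 63, 63, 62, 64, 63, 64, 62, 64, 63, 63, 55, 51, 60, 68, 72, 76, 80, 82, 87, 93, 96, 92, 87, 86, 81, 79, 74, 68, 62, 58, 60, 64, 63, 65, 63, 63, 64, 64, 63, 62, 64, 63, 63, 63, 63, 64, 64, 63, 64, 63, 57, 40, 42, 51, 59, 65, 72, 72, 77, 80, 85, 90, 95, 95, 89, 84, 82, 80, 73, 70, 62, 62, 63, 65, 62, 62, 63, 64, 64, 62, 64, 63, 62, 63, 63, 62, 62, 64, 62, 64, 61, 64, 63, 63, 63, 63, 64, 63, 64, 76, 82, 67, 47, 36, 40, 38, 40, 53, 62, 62, 63, 61, 62, 63, 63, 60, 65, 90, 99, 101, 100, 102, 100, 100, 100, 99, 99, 100, 101]
[62.         64.16666667 63.33333333] [37.83333333 36.33333333 37.        ] [101.83333333  98.66666667  96.33333333]
```

View pics/crop.png

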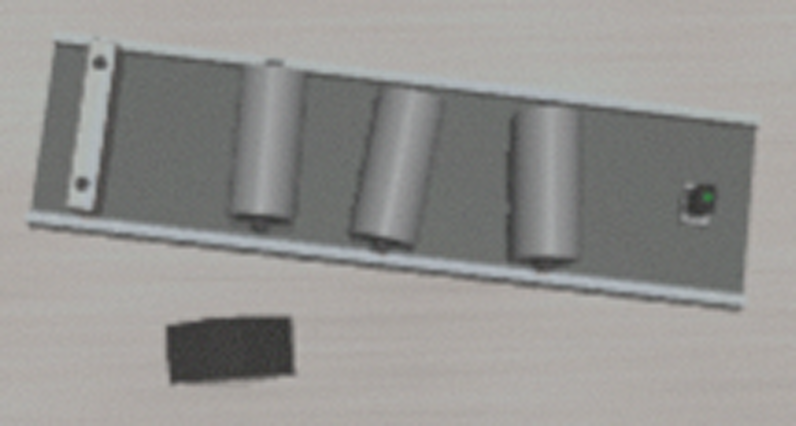

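The crop shows the tray's rail corners at crop pixels (57,38), (757,120), (743,307) and (28,222). The stop spans (90,43) to (95,211). The middle roller is skewed by about 7°. The chock outline runs (167,325) to (294,375) and tilts the opposite way to the tray. Next I'll fit these numerically.

```bash
cat > meas.py <<'E'
from h import *
def fitline(P):  # robust line through world pts: centre, unit dir
    vx,vy,x,y=cv2.fitLine(np.float32(P)*1000,cv2.DIST_HUBER,0,.01,.01).ravel(); d=np.array([vx,vy]); d*=np.sign(d[1]); return np.array([x,y])/1000,d
def tray(g):
    near=[];far=[]
    for u in range(250,421,3):
        if abs(u-297)<14 or abs(u-332)<16 or abs(u-372)<14: continue
        c=g[:,u]; vm=int(182+(u-250)*.117)
        # plate -> rail edges: 50% crossing between plate 63 and rail
        for sgn,L,z in((1,near,.022),(-1,far,.010)):
            for k in range(8,40):
                a,b=c[vm+sgn*(k-1)],c[vm+sgn*k]
                if b>80 and a<=80: L.append(onz('top',u+.0,vm+sgn*(k-1+(80-a)/(b-a)),z)[:2]); break
    return near,far
if __name__=='__main__':
    g=np.load('top.npy').mean(2)
    n,f=tray(g); (cn,dn),(cf,df)=fitline(n),fitline(f); print(len(n),len(f),cn.round(4),dn.round(4),cf.round(4),df.round(4))
    d=dn+df; d/=np.linalg.norm(d); x=np.array([d[1],-d[0]])
    print('yaw of tray y',np.degrees(np.arctan2(d[1],d[0])),'gap',(cf-cn)@x, 'x mid',(cf+cn)@x/2)
    F=lambda p:(225+p[0]/3.7-.4,145+p[1]/3.7-.4)
    T=lambda p,z:(onz('top',*F(p),z)[:2]@np.array([x,d]).T*1000).round(1)
    for nm,p,z in [('s',(90,43),.055),('s',(117,44),.055),('s',(68,207),.055),('s',(95,211),.055),
      ('A',(273,66),.035),('A',(263,222),.035),('B',(410,90),.035),('B',(382,242),.035),('C',(547,105),.035),('C',(543,263),.035),('sens',(697,205),.01),
      ('c0',(57,38),.022),('c1',(757,120),.022),('ch',(167,325),0),('ch',(172,383),0),('ch',(294,375),0),('ch',(292,318),0)]: print(nm,T(p,z),onz('top',*F(p),z)[:2].round(4))
    m=(g<55).astype(np.uint8); m[:225]=0; m[255:]=0; m[:,:260]=0; m[:,315:]=0
    c=max(cv2.findContours(m,0,2)[0],key=cv2.contourArea)
    W=np.float32([onz('top',*p[0],0)[:2]*1000 for p in c]); print('chock world',cv2.minAreaRect(W))
E
python3 meas.py
```

```text
29 29 [0.5524 0.0215] [0.1307 0.9914] [ 0.675  -0.0559] [0.1304 0.9915]
yaw of tray y 82.49761 gap 0.13168977 x mid 0.6106704
s [668.  283.7] [0.6993 0.1941]
s [669.6 264.1] [0.6983 0.1744]
s [546.1 282.4] [0.5783 0.2087]
s [545.5 262.8] [0.5752 0.1893]
A [671.4 150. ] [0.6853 0.0611]
A [554.3 142.9] [0.5682 0.0693]
B [665.5  46.6] [ 0.6659 -0.0407]
B [549.9  54.4] [ 0.5523 -0.0178]
C [666.5 -56.2] [ 0.6534 -0.1427]
C [548.4 -64.8] [ 0.5352 -0.1359]
sens [ 608.9 -180.2] [ 0.5802 -0.2582]
c0 [676.5 315.3] [0.7118 0.2243]
c1 [ 677.2 -217.6] [ 0.6429 -0.3042]
ch [472.9 206.7] [0.4958 0.1432]
ch [430.5 197.3] [0.4525 0.1394]
ch [446.9 107.7] [0.4572 0.0484]
ch [489.  114.3] [0.4998 0.0495]
chock world ((477.1340637207031, 96.89109802246094), (91.45709228515625, 44.24213409423828), 89.45772552490234)
```

arm_command(motion=[[[0,0,0],[0,0,-7.1],0.65],[[0,0,0],[0,0,-7.1],0.65],[[0,0,0],[0,0,-7.1],0.65],[[0,0,0],[0,0,-7.1],0.65],[[0,0,0],[0,0,-7.1],0.65],[[0,0,0],[0,0,-7.1],0.65],[[0,0,0],[0,0,-7.1],0.65],[[0,0,0],[0,0,-7.1],0.65],[[0,0,0],[0,0,-7.1],0.65],[[0,0,0],[0,0,-1.0],0.65]])

```text
t: 1.23
eef_pos: [0.2045, -0.6432, 0.2486]
ee_rot: [-3.142, -0.0, -1.695]
force: [-0.5, -0.7, 0.2]
width: 0.0571
```

arm_command(motion=[[[-35.4,-16.1,6],[0,0,0],0.65],[[-35.4,-16.1,6],[0,0,0],0.65],[[-35.4,-16.1,6],[0,0,0],0.65],[[-35.4,-16.1,6],[0,0,0],0.65],[[-35.4,-16.1,6],[0,0,0],0.65],[[-35.4,-16.1,6],[0,0,0],0.65],[[-35.4,-16.1,6],[0,0,0],0.65],[[-35.4,-16.1,6],[0,0,0],0.65],[[-35.4,-16.1,6],[0,0,0],0.65],[[-35.4,-16.1,6],[0,0,0],0.65],[[-35.4,-16.1,6],[0,0,0],0.65],[[-35.4,-16.1,6],[0,0,0],0.65],[[-35.4,-16.1,6],[0,0,0],0.65],[[-35.4,-16.1,6],[0,0,0],0.65],[[-35.4,-16.1,6],[0,0,0],0.65],[[-35.4,-16.1,6],[0,0,0],0.65],[[-35.4,-16.1,6],[0,0,0],0.65],[[-35.4,-16.1,6],[0,0,0],0.65],[[-35.4,-16.1,6],[0,0,0],0.65],[[-35.4,-16.1,6],[0,0,0],0.65]])

```text
t: 2.9
eef_pos: [0.6165, 0.0188, 0.1285]
ee_rot: [-3.141, 0.0, -1.705]
force: [1.2, -1.4, -0.1]
width: 0.0569
```

```bash
cat > st.py <<'E'
from h import *
X=np.array([.9915,-.1305]);D=np.array([.1305,.9915])
def st():
    s=arm.get_state(); p=s['eef_pos'][:2]*1000
    print('t %.2f X %.1f Y %.1f z %.1f'%(s['t'],p@X,p@D,s['eef_pos'][2]*1000),'rpy',np.degrees(s['ee_rot']).round(2),'F',np.round(s['force'],1),'w %.1f'%(s['width']*1000))
if __name__=='__main__': st()
E
python3 st.py; python3 -c "
from h import *
save('side','side1.png')"
```

```text
t 2.90 X 608.9 Y 99.1 z 128.5 rpy [-1.7997e+02  1.0000e-02 -9.7660e+01] F [ 1.2 -1.4 -0.1] w 56.9
```

View pics/side1.png

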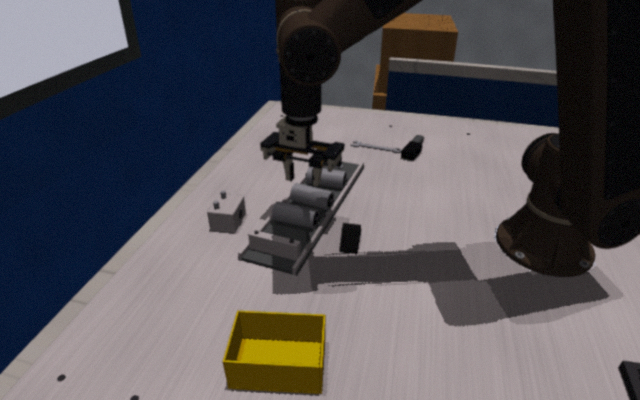

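The gripper is over the gap between the first and second rollers, both fingers clear. Now descending, then a slow push.

arm_command(motion=[[[0,0,12],[0,0,0],0.65],[[0,0,12],[0,0,0],0.65],[[0,0,12],[0,0,0],0.65],[[0,0,12],[0,0,0],0.65],[[0,0,12],[0,0,0],0.65],[[0,0,12],[0,0,0],0.65],[[0,0,10],[0,0,0],0.65],[[0,0,5],[0,0,0],0.65],[[-1,0,0],[0,0,0],0.65],[[-2,0,0],[0,0,0],0.65],[[-2,0,0],[0,0,0],0.65],[[-3,0,0],[0,0,0],0.65],[[-3,0,0],[0,0,0],0.65],[[-4,0,0],[0,0,0],0.65],[[-4,0,0],[0,0,0],0.65],[[-5,0,0],[0,0,0],0.65],[[-5,0,0],[0,0,0],0.65],[[-5,0,0],[0,0,0],0.65],[[-5,0,0],[0,0,0],0.65],[[-5,0,0],[0,0,0],0.65]])

```text
t: 4.62
eef_pos: [0.6215, 0.0612, 0.0415]
ee_rot: [3.142, 0.0, -1.701]
force: [-0.1, 0.5, -0.3]
width: 0.0567
```

arm_command(motion=[[[-5,0,0],[0,0,0],0.65],[[-5,0,0],[0,0,0],0.65],[[-5,0,0],[0,0,0],0.65],[[-5,0,0],[0,0,0],0.65],[[-5,0,0],[0,0,0],0.65],[[-5,0,0],[0,0,0],0.65],[[-4,0,0],[0,0,0],0.65],[[-4,0,0],[0,0,0],0.65],[[-3,0,0],[0,0,0],0.65],[[-3,0,0],[0,0,0],0.65],[[-2,0,0],[0,0,0],0.65],[[-2,0,0],[0,0,0],0.65]])

```text
t: 5.62
eef_pos: [0.6277, 0.1083, 0.0415]
ee_rot: [3.142, 0.0, -1.701]
force: [-0.5, -0.5, -0.2]
width: 0.0569
```

```bash
python3 st.py
```

```text
t 5.62 X 608.2 Y 189.3 z 41.5 rpy [180.     0.   -97.47] F [-0.5 -0.5 -0.2] w 56.9
```

arm_command(motion=[[[-2,0,0],[0,0,0],0.65],[[-2,0,0],[0,0,0],0.65],[[-2,0,0],[0,0,0],0.65],[[-2,0,0],[0,0,0],0.65],[[-1,0,0],[0,0,0],0.65],[[-1,0,0],[0,0,0],0.65],[[-1,0,0],[0,0,0],0.65],[[-1,0,0],[0,0,0],0.65]])

```text
t: 6.28
eef_pos: [0.6291, 0.1199, 0.0415]
ee_rot: [3.141, -0.0, -1.701]
force: [-0.5, -3.0, 2.0]
width: 0.0569
```

```bash
python3 st.py;  python3 -c "
from h import *
im=save('top','top2.png'); c=np.clip(im*1.7,0,255).astype(np.uint8)[145:260,225:440,::-1]
cv2.imwrite('pics/crop2.png',cv2.resize(c,None,fx=3.7,fy=3.7,interpolation=cv2.INTER_CUBIC))"
```

```text
t 6.28 X 608.1 Y 201.0 z 41.5 rpy [ 1.7999e+02 -2.0000e-02 -9.7470e+01] F [-0.5 -3.   2. ] w 56.9
```

View pics/crop2.png

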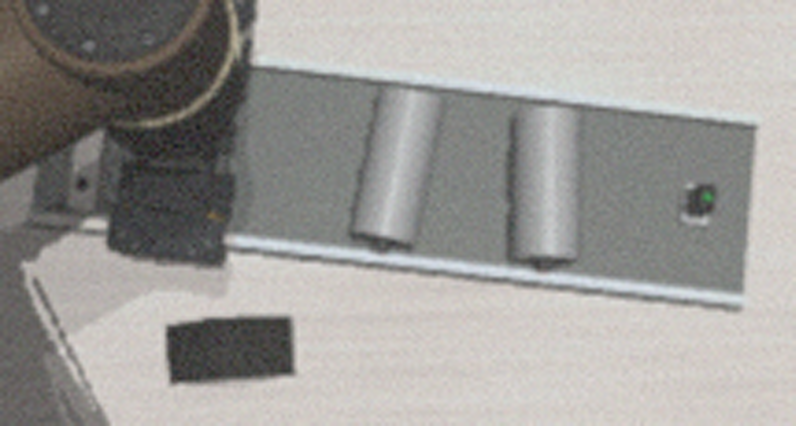

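The arm hides roller A and the stop. Rollers B (395,165) and C (545,185) have not moved. The y force is beginning to rise, so I'll press a little further.

arm_command(motion=[[[-0.5,0,0],[0,0,0],0.65],[[-0.5,0,0],[0,0,0],0.65],[[-0.5,0,0],[0,0,0],0.65],[[0,0,0],[0,0,0],0.65]])

```text
t: 6.67
eef_pos: [0.6292, 0.1213, 0.0415]
ee_rot: [3.141, -0.0, -1.701]
force: [-0.9, -2.0, 2.2]
width: 0.0569
```

```bash
python3 st.py
```

```text
t 6.67 X 608.0 Y 202.4 z 41.5 rpy [ 1.7998e+02 -2.0000e-02 -9.7470e+01] F [-0.9 -2.   2.2] w 56.9
```

arm_command(motion=[[[-0.5,0,0],[0,0,0],0.65],[[-0.5,0,0],[0,0,0],0.65],[[-0.5,0,0],[0,0,0],0.65],[[-0.5,0,0],[0,0,0],0.65],[[0,0,0],[0,0,0],0.65]])

```text
t: 7.08
eef_pos: [0.6292, 0.122, 0.0415]
ee_rot: [3.14, -0.002, -1.702]
force: [-1.0, -7.6, 2.6]
width: 0.0568
```

```bash
python3 st.py
```

```text
t 7.08 X 607.9 Y 203.1 z 41.5 rpy [ 1.7993e+02 -1.2000e-01 -9.7490e+01] F [-1.  -7.6  2.6] w 56.8
```

Roller A is seated: 7.6 N at Y=203. Now I'll back off, lift over B and come down between B and C.

arm_command(motion=[[[1,0,0],[0,0,0],0.65],[[2,0,0],[0,0,0],0.65],[[5,0,0],[0,0,0],0.65],[[5,0,-10],[0,0,0],0.65],[[0,0,-20],[0,0,0],0.65],[[0,0,-20],[0,0,0],0.65],[[0,0,-15],[0,0,0],0.65],[[25,0,0],[0,0,0],0.65],[[30,0,0],[0,0,0],0.65],[[30,0,0],[0,0,0],0.65],[[30,0,0],[0,0,0],0.65],[[30,0,0],[0,0,0],0.65],[[30,0,0],[0,0,0],0.65],[[20,0,0],[0,0,0],0.65],[[0,0,10],[0,0,0],0.65],[[0,0,15],[0,0,0],0.65],[[0,0,15],[0,0,0],0.65],[[0,0,15],[0,0,0],0.65],[[0,0,10],[0,0,0],0.65],[[0,0,0],[0,0,0],0.65]])

```text
t: 8.75
eef_pos: [0.6015, -0.0827, 0.0398]
ee_rot: [3.139, -0.0, -1.701]
force: [0.0, -0.2, 0.3]
width: 0.0568
```

```bash
python3 st.py
```

```text
t 8.75 X 607.2 Y -3.5 z 39.8 rpy [ 1.7983e+02 -3.0000e-02 -9.7480e+01] F [ 0.  -0.2  0.3] w 56.8
```

arm_command(motion=[[[-2,0,0],[0,0,0],0.65],[[-3,0,0],[0,0,0],0.65],[[-4,0,0],[0,0,0],0.65],[[-4,0,0],[0,0,0],0.65],[[-4,0,0],[0,0,0],0.65],[[-4,0,0],[0,0,0],0.65],[[-5,0,0],[0,0,0],0.65],[[-5,0,0],[0,0,0],0.65],[[-5,0,0],[0,0,0],0.65],[[-5,0,0],[0,0,0],0.65],[[-5,0,0],[0,0,0],0.65],[[-5,0,0],[0,0,0],0.65],[[-5,0,0],[0,0,0],0.65],[[-5,0,0],[0,0,0],0.65],[[-5,0,0],[0,0,0],0.65],[[-5,0,0],[0,0,0],0.65],[[-5,0,0],[0,0,0],0.65],[[-5,0,0],[0,0,0],0.65],[[-5,0,0],[0,0,0],0.65],[[-5,0,0],[0,0,0],0.65]])

```text
t: 10.42
eef_pos: [0.6145, 0.008, 0.0416]
ee_rot: [3.142, -0.0, -1.701]
force: [-0.1, -0.5, 0.9]
width: 0.0571
```

arm_command(motion=[[[-5,0,0],[0,0,0],0.65],[[-5,0,0],[0,0,0],0.65],[[-5,0,0],[0,0,0],0.65],[[-5,0,0],[0,0,0],0.65],[[-5,0,0],[0,0,0],0.65],[[-5,0,0],[0,0,0],0.65],[[-5,0,0],[0,0,0],0.65],[[-4,0,0],[0,0,0],0.65],[[-4,0,0],[0,0,0],0.65],[[-3,0,0],[0,0,0],0.65],[[-3,0,0],[0,0,0],0.65],[[-2,0,0],[0,0,0],0.65],[[-2,0,0],[0,0,0],0.65],[[-2,0,0],[0,0,0],0.65]])

```text
t: 11.58
eef_pos: [0.6216, 0.0621, 0.0416]
ee_rot: [3.142, -0.0, -1.701]
force: [-0.5, -0.2, 0.5]
width: 0.0567
```

```bash
python3 st.py
```

```text
t 11.58 X 608.2 Y 142.7 z 41.6 rpy [180.    -0.   -97.47] F [-0.5 -0.2  0.5] w 56.7
```

arm_command(motion=[[[-2,0,0],[0,0,0],0.65],[[-2,0,0],[0,0,0],0.65],[[-1,0,0],[0,0,0],0.65],[[-1,0,0],[0,0,0],0.65],[[-1,0,0],[0,0,0],0.65],[[-1,0,0],[0,0,0],0.65],[[-1,0,0],[0,0,0],0.65],[[-1,0,0],[0,0,0],0.65],[[-1,0,0],[0,0,0],0.65],[[-0.5,0,0],[0,0,0],0.65],[[0,0,0],[0,0,0],0.65]])

```text
t: 12.5
eef_pos: [0.623, 0.0724, 0.0416]
ee_rot: [3.141, -0.001, -1.701]
force: [1.0, -7.0, 2.3]
width: 0.057
```

```bash
python3 st.py
```

```text
t 12.50 X 608.3 Y 153.1 z 41.6 rpy [ 1.7997e+02 -8.0000e-02 -9.7470e+01] F [ 1.  -7.   2.3] w 57.0
```

B is seated at Y=153.1, exactly one diameter below A. Now C.

arm_command(motion=[[[1,0,0],[0,0,0],0.65],[[2,0,0],[0,0,0],0.65],[[5,0,0],[0,0,0],0.65],[[5,0,-10],[0,0,0],0.65],[[0,0,-20],[0,0,0],0.65],[[0,0,-20],[0,0,0],0.65],[[0,0,-15],[0,0,0],0.65],[[20,0,0],[0,0,0],0.65],[[30,0,0],[0,0,0],0.65],[[38,0,0],[0,0,0],0.65],[[38,0,0],[0,0,0],0.65],[[38,0,0],[0,0,0],0.65],[[38,0,0],[0,0,0],0.65],[[30,0,0],[0,0,0],0.65],[[20,0,0],[0,0,0],0.65],[[0,0,10],[0,0,0],0.65],[[0,0,20],[0,0,0],0.65],[[0,0,20],[0,0,0],0.65],[[0,0,10],[0,0,0],0.65],[[0,0,5],[0,0,0],0.65]])

```text
t: 14.17
eef_pos: [0.5877, -0.1891, 0.0402]
ee_rot: [3.139, -0.0, -1.701]
force: [-0.2, -0.3, 0.8]
width: 0.0569
```

```bash
python3 st.py;  python3 -c "
from h import *
im=save('top','top3.png'); c=np.clip(im*1.7,0,255).astype(np.uint8)[145:260,225:440,::-1]
cv2.imwrite('pics/crop3.png',cv2.resize(c,None,fx=3.7,fy=3.7,interpolation=cv2.INTER_CUBIC))"
```

```text
t 14.17 X 607.4 Y -110.8 z 40.2 rpy [179.86  -0.   -97.47] F [-0.2 -0.3  0.8] w 56.9
```

View pics/crop3.png

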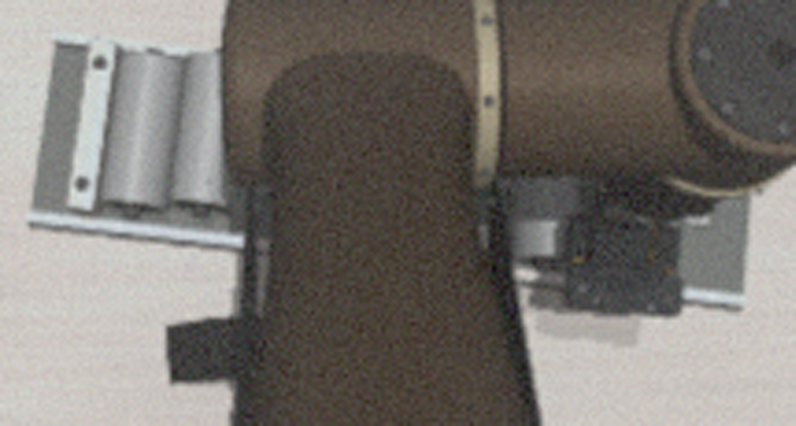

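A (135,130) and B (200,130) sit square and tight against the stop, and C is ahead of the fingers. Pushing C.

arm_command(motion=[[[-2,0,0],[0,0,0],0.65],[[-3,0,0],[0,0,0],0.65],[[-4,0,0],[0,0,0],0.65],[[-4,0,0],[0,0,0],0.65],[[-4,0,0],[0,0,0],0.65],[[-4,0,0],[0,0,0],0.65],[[-5,0,0],[0,0,0],0.65],[[-5,0,0],[0,0,0],0.65],[[-6,0,0],[0,0,0],0.65],[[-6,0,0],[0,0,0],0.65],[[-6,0,0],[0,0,0],0.65],[[-6,0,0],[0,0,0],0.65],[[-6,0,0],[0,0,0],0.65],[[-6,0,0],[0,0,0],0.65],[[-6,0,0],[0,0,0],0.65],[[-6,0,0],[0,0,0],0.65],[[-6,0,0],[0,0,0],0.65],[[-6,0,0],[0,0,0],0.65],[[-6,0,0],[0,0,0],0.65],[[-6,0,0],[0,0,0],0.65]])

```text
t: 15.88
eef_pos: [0.6021, -0.0867, 0.0416]
ee_rot: [-3.142, -0.0, -1.701]
force: [-0.4, -1.6, 1.9]
width: 0.0567
```

arm_command(motion=[[[-6,0,0],[0,0,0],0.65],[[-6,0,0],[0,0,0],0.65],[[-6,0,0],[0,0,0],0.65],[[-6,0,0],[0,0,0],0.65],[[-6,0,0],[0,0,0],0.65],[[-6,0,0],[0,0,0],0.65],[[-6,0,0],[0,0,0],0.65],[[-6,0,0],[0,0,0],0.65],[[-6,0,0],[0,0,0],0.65],[[-6,0,0],[0,0,0],0.65],[[-6,0,0],[0,0,0],0.65],[[-6,0,0],[0,0,0],0.65],[[-5,0,0],[0,0,0],0.65],[[-5,0,0],[0,0,0],0.65],[[-4,0,0],[0,0,0],0.65],[[-4,0,0],[0,0,0],0.65],[[-3,0,0],[0,0,0],0.65],[[-3,0,0],[0,0,0],0.65],[[-2,0,0],[0,0,0],0.65],[[-2,0,0],[0,0,0],0.65]])

```text
t: 17.55
eef_pos: [0.6151, 0.0121, 0.0416]
ee_rot: [3.142, -0.0, -1.701]
force: [-0.3, -2.8, 2.1]
width: 0.0569
```

arm_command(motion=[[[-1.5,0,0],[0,0,0],0.65],[[-1.5,0,0],[0,0,0],0.65],[[-1,0,0],[0,0,0],0.65],[[-1,0,0],[0,0,0],0.65],[[-1,0,0],[0,0,0],0.65],[[-1,0,0],[0,0,0],0.65],[[-1,0,0],[0,0,0],0.65],[[-1,0,0],[0,0,0],0.65],[[0,0,0],[0,0,0],0.65]])

```text
t: 18.3
eef_pos: [0.6163, 0.0212, 0.0415]
ee_rot: [-3.142, 0.0, -1.701]
force: [0.2, -3.4, 0.6]
width: 0.057
```

```bash
python3 st.py
```

```text
t 18.30 X 608.3 Y 101.4 z 41.5 rpy [-1.800e+02  1.000e-02 -9.746e+01] F [ 0.2 -3.4  0.6] w 57.0
```

arm_command(motion=[[[-0.7,0,0],[0,0,0],0.65],[[-0.7,0,0],[0,0,0],0.65],[[-0.7,0,0],[0,0,0],0.65],[[-0.7,0,0],[0,0,0],0.65],[[0,0,0],[0,0,0],0.65]])

```text
t: 18.72
eef_pos: [0.6164, 0.0229, 0.0416]
ee_rot: [3.141, -0.001, -1.701]
force: [-0.1, -8.5, 2.3]
width: 0.0567
```

```bash
python3 st.py
```

```text
t 18.72 X 608.2 Y 103.1 z 41.6 rpy [ 1.7997e+02 -6.0000e-02 -9.7480e+01] F [-0.1 -8.5  2.3] w 56.7
```

All three are seated (Y=103.1, 8.5 N). Now backing off, lifting, and moving above the chock.

arm_command(motion=[[[1,0,0],[0,0,0],0.65],[[2,0,0],[0,0,0],0.65],[[5,0,0],[0,0,0],0.65],[[5,0,-10],[0,0,0],0.65],[[0,0,-25],[0,0,0],0.65],[[0,0,-30],[0,0,0],0.65],[[0,0,-30],[0,0,0],0.8],[[-6,15,-5],[0,0,0],0.8],[[-12,26,0],[0,0,0],0.8],[[-13,28,0],[0,0,0],0.8],[[-13,28,0],[0,0,0],0.8],[[-12,26,0],[0,0,0],0.8],[[-7,15,0],[0,0,0],0.8],[[-4,10,0],[0,0,-4.5],0.8],[[0,0,0],[0,0,-4.5],0.8],[[0,0,0],[0,0,0],0.8]])

```text
t: 20.05
eef_pos: [0.4766, 0.0968, 0.1426]
ee_rot: [-3.14, 0.001, -1.539]
force: [0.1, -0.9, 1.4]
width: 0.0699
```

```bash
python3 st.py;  python3 - <<'E'
from h import *
print(arm.get_state()['eef_pos'].round(4))
a=cv2.imread('pics/side0.png'); m=(a.max(2)<35).astype(np.uint8); m[:,:330]=0;m[:,370:]=0;m[:215]=0;m[262:]=0
c=max(cv2.findContours(m,0,2)[0],key=cv2.contourArea); print(cv2.boundingRect(c))
pts=[]
im=arm.grab_frame('side'); cv2.imwrite('pics/side3.png',cv2.resize(np.clip(im[150:280,200:440,::-1]*1.7,0,255).astype(np.uint8),None,fx=3.3,fy=3.3,interpolation=cv2.INTER_CUBIC))
E
```

```text
t 20.05 X 459.9 Y 158.2 z 142.6 rpy [-1.7992e+02  6.0000e-02 -8.8190e+01] F [ 0.1 -0.9  1.4] w 69.9
[0.4766 0.0968 0.1426]
(341, 224, 19, 29)
```

View pics/side3.png

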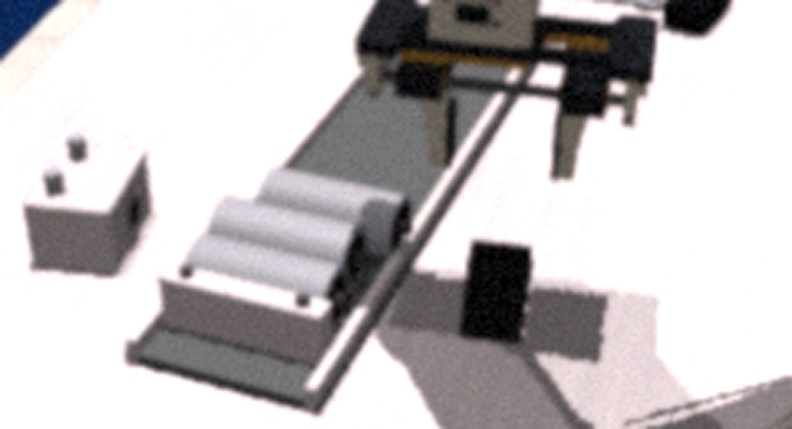

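The side view shows three rollers at the stop, but C (330,200) looks offset from B. I'll check that from the top.

```bash
python3 - <<'E'
from h import *
im=arm.grab_frame('top'); c=np.clip(im*1.7,0,255).astype(np.uint8)[145:260,225:440,::-1]
cv2.imwrite('pics/crop4.png',cv2.resize(c,None,fx=3.7,fy=3.7,interpolation=cv2.INTER_CUBIC))
E
```

```text
(no output)
```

View pics/crop4.png

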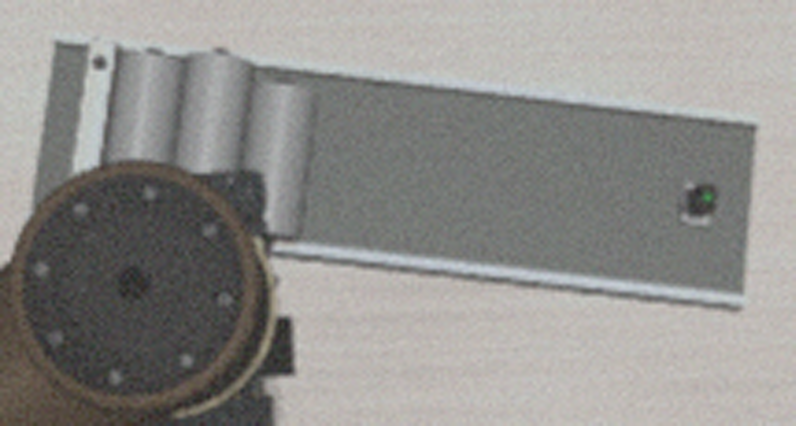

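C touches B and is square, just about 8 mm nearer the robot-side rail, well within the rails. Now descending on the chock and gripping.

arm_command(motion=[[[0,0,15],[0,0,0],0.8],[[0,0,25],[0,0,0],0.8],[[0,0,25],[0,0,0],0.8],[[0,0,20],[0,0,0],0.8],[[0,0,15],[0,0,0],0.8],[[0,0,10],[0,0,0],0.8],[[0,0,5],[0,0,0],0.8],[[0,0,0],[0,0,0],0.8],[[0,0,0],[0,0,0],0.3],[[0,0,0],[0,0,0],0.3],[[0,0,0],[0,0,0],0.3],[[0,0,0],[0,0,0],0.3],[[0,0,0],[0,0,0],0.3],[[0,0,0],[0,0,0],0.3],[[0,0,0],[0,0,0],0.3]], newtons=30)

```text
t: 21.4
eef_pos: [0.4767, 0.0964, 0.0271]
ee_rot: [3.142, 0.0, -1.544]
force: [-2.9, 0.8, 5.8]
width: 0.0442
```

```bash
python3 st.py
```

```text
t 21.40 X 460.0 Y 157.8 z 27.1 rpy [180.     0.   -88.46] F [-2.9  0.8  5.8] w 44.2
```

Gripped at 44.2 mm width. Now lifting, aligning with the tray and moving above it.

arm_command(motion=[[[0,0,-8],[0,0,0],0.3],[[0,0,-20],[0,0,0],0.3],[[0,0,-30],[0,0,0],0.3],[[0,0,-30],[0,0,3],0.3],[[0,0,-12],[0,0,3],0.3],[[0,0,0],[0,0,3],0.3],[[9,-15,0],[0,0,0],0.3],[[14,-24,0],[0,0,0],0.3],[[14,-24,0],[0,0,0],0.3],[[14,-24,0],[0,0,0],0.3],[[14,-24,0],[0,0,0],0.3],[[14,-24,0],[0,0,0],0.3],[[11,-14,0],[0,0,0],0.3],[[0,0,0],[0,0,0],0.3],[[0,0,0],[0,0,0],0.3]])

```text
t: 22.65
eef_pos: [0.6125, -0.0131, 0.1256]
ee_rot: [3.139, -0.0, -1.703]
force: [-0.3, 1.0, -6.5]
width: 0.0439
```

```bash
python3 st.py; python3 - <<'E'
from h import *
im=arm.grab_frame('side'); c=np.clip(im*1.7,0,255).astype(np.uint8)[80:280,200:440,::-1]
cv2.imwrite('pics/crop5.png',cv2.resize(c,None,fx=3,fy=3,interpolation=cv2.INTER_CUBIC))
E
```

```text
t 22.65 X 609.0 Y 66.9 z 125.6 rpy [ 1.7988e+02 -2.0000e-02 -9.7600e+01] F [-0.3  1.  -6.5] w 43.9
```

View pics/crop5.png

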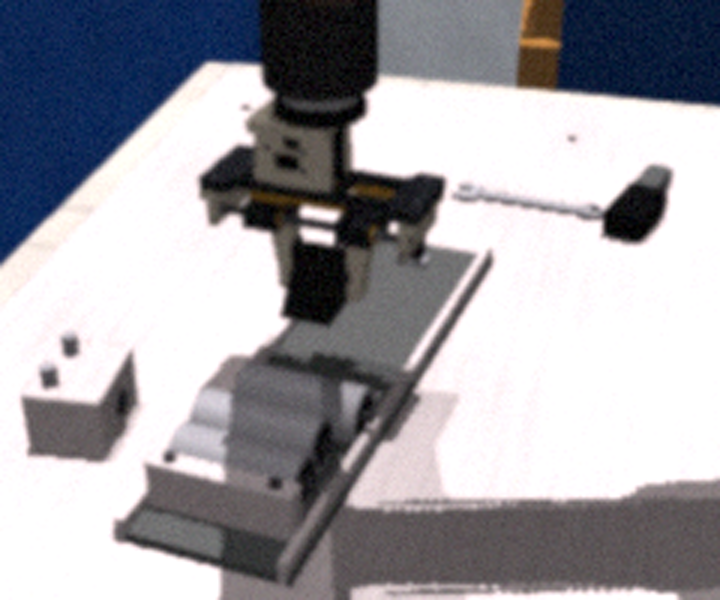

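The chock hangs level above the tray and the rollers are still in a row. Lowering.

arm_command(motion=[[[0,0,12],[0,0,0],0.3],[[0,0,20],[0,0,0],0.3],[[0,0,20],[0,0,0],0.3],[[0,0,16],[0,0,0],0.3],[[0,0,10],[0,0,0],0.3],[[0,0,6],[0,0,0],0.3],[[0,0,2],[0,0,0],0.3],[[0,0,0],[0,0,0],0.3],[[0,0,0],[0,0,0],0.3]])

```text
t: 23.45
eef_pos: [0.6135, -0.0119, 0.0415]
ee_rot: [-3.14, 0.0, -1.701]
force: [0.5, 0.5, -5.4]
width: 0.0443
```

```bash
python3 st.py
```

```text
t 23.45 X 609.8 Y 68.3 z 41.5 rpy [-1.7993e+02  2.0000e-02 -9.7440e+01] F [ 0.5  0.5 -5.4] w 44.3
```

arm_command(motion=[[[0,0,1.5],[0,0,0],0.3],[[0,0,1],[0,0,0],0.3],[[0,0,1],[0,0,0],0.3],[[0,0,0.5],[0,0,0],0.3],[[0,0,0.5],[0,0,0],0.3],[[0,0,0],[0,0,0],0.3]])

```text
t: 23.95
eef_pos: [0.6131, -0.0121, 0.0371]
ee_rot: [-3.141, 0.0, -1.701]
force: [-3.5, 0.7, 5.0]
width: 0.0436
```

```bash
python3 st.py; python3 - <<'E'
from h import *
im=arm.grab_frame('top'); c=np.clip(im*1.7,0,255).astype(np.uint8)[145:260,225:440,::-1]
cv2.imwrite('pics/crop6.png',cv2.resize(c,None,fx=3.7,fy=3.7,interpolation=cv2.INTER_CUBIC))
E
```

```text
t 23.95 X 609.5 Y 68.0 z 37.1 rpy [-179.96    0.    -97.45] F [-3.5  0.7  5. ] w 43.6
```

The chock rests on the plate. Easing the pressure, then sliding it towards the roller.

arm_command(motion=[[[0,0,-0.4],[0,0,0],0.3],[[-0.5,0,0],[0,0,0],0.3],[[-1,0,0],[0,0,0],0.3],[[-1,0,0],[0,0,0],0.3],[[-1,0,0],[0,0,0],0.3],[[0,0,0],[0,0,0],0.3]])

```text
t: 24.5
eef_pos: [0.6139, -0.0093, 0.0371]
ee_rot: [-3.141, -0.001, -1.701]
force: [-1.0, -5.5, 6.6]
width: 0.0439
```

```bash
python3 st.py
```

```text
t 24.50 X 609.9 Y 70.9 z 37.1 rpy [-1.7994e+02 -4.0000e-02 -9.7440e+01] F [-1.  -5.5  6.6] w 43.9
```

arm_command(motion=[[[0,0,-0.5],[0,0,0],0.3],[[-0.7,0,0],[0,0,0],0.3],[[-0.7,0,0],[0,0,0],0.3],[[-0.7,0,0],[0,0,0],0.3],[[0,0,0],[0,0,0],0.3]])

```text
t: 24.92
eef_pos: [0.6139, -0.0067, 0.0371]
ee_rot: [-3.141, -0.0, -1.701]
force: [-1.0, -4.9, 2.5]
width: 0.0444
```

```bash
python3 st.py
```

```text
t 24.92 X 609.6 Y 73.5 z 37.1 rpy [-1.7998e+02 -1.0000e-02 -9.7450e+01] F [-1.  -4.9  2.5] w 44.4
```

arm_command(motion=[[[0,0,-0.3],[0,0,0],0.3],[[-0.7,0,0],[0,0,0],0.3],[[-0.7,0,0],[0,0,0],0.3],[[-0.7,0,0],[0,0,0],0.3],[[0,0,0],[0,0,0],0.3]])

```text
t: 25.33
eef_pos: [0.6137, -0.0043, 0.0371]
ee_rot: [3.141, -0.0, -1.701]
force: [-1.1, -2.5, 0.1]
width: 0.0443
```

```bash
python3 st.py
```

```text
t 25.33 X 609.1 Y 75.8 z 37.1 rpy [179.98  -0.   -97.46] F [-1.1 -2.5  0.1] w 44.3
```

arm_command(motion=[[[-0.6,0,0],[0,0,0],0.3],[[-0.6,0,0],[0,0,0],0.3],[[-0.6,0,0],[0,0,0],0.3],[[0,0,0],[0,0,0],0.3]])

```text
t: 25.67
eef_pos: [0.614, -0.0026, 0.0371]
ee_rot: [3.141, 0.0, -1.701]
force: [-1.3, -2.8, -0.0]
width: 0.044
```

```bash
python3 st.py; python3 - <<'E'
from h import *
im=arm.grab_frame('side'); c=np.clip(im*1.7,0,255).astype(np.uint8)[150:270,230:390,::-1]
cv2.imwrite('pics/crop7.png',cv2.resize(c,None,fx=4.5,fy=4.5,interpolation=cv2.INTER_CUBIC))
E
```

```text
t 25.67 X 609.1 Y 77.5 z 37.1 rpy [179.98   0.   -97.46] F [-1.3 -2.8 -0. ] w 44.0
```

View pics/crop7.png

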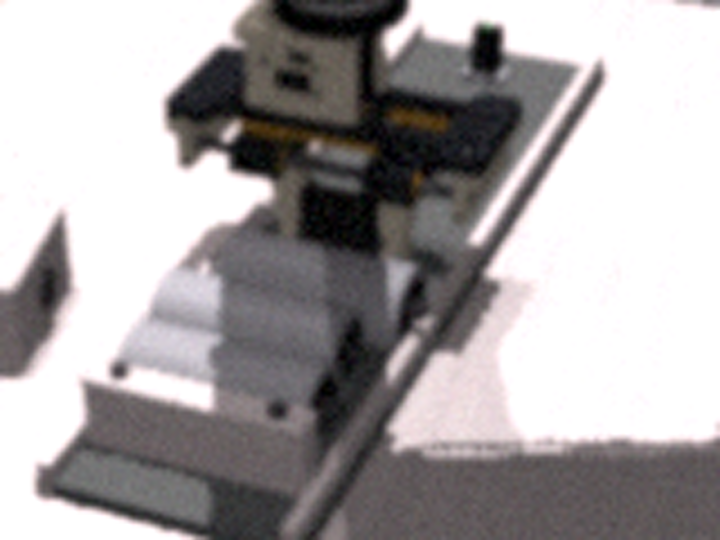

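The chock sits just behind the row with no clear gap visible. Continuing until the force shows contact.

arm_command(motion=[[[-0.6,0,0],[0,0,0],0.3],[[-0.6,0,0],[0,0,0],0.3],[[-0.6,0,0],[0,0,0],0.3],[[0,0,0],[0,0,0],0.3]])

```text
t: 26.05
eef_pos: [0.6141, -0.0015, 0.0371]
ee_rot: [3.141, -0.001, -1.701]
force: [-0.4, -6.1, -1.2]
width: 0.044
```

```bash
python3 st.py
```

```text
t 26.05 X 609.1 Y 78.7 z 37.1 rpy [ 1.7996e+02 -4.0000e-02 -9.7480e+01] F [-0.4 -6.1 -1.2] w 44.0
```

arm_command(motion=[[[-0.5,0,0],[0,0,0],0.3],[[-0.5,0,0],[0,0,0],0.3],[[0,0,0],[0,0,0],0.3]])

```text
t: 26.3
eef_pos: [0.6141, -0.0013, 0.0372]
ee_rot: [3.141, -0.002, -1.702]
force: [0.6, -9.3, -0.4]
width: 0.0438
```

```bash
python3 st.py
```

```text
t 26.30 X 609.1 Y 78.8 z 37.2 rpy [ 1.7995e+02 -9.0000e-02 -9.7500e+01] F [ 0.6 -9.3 -0.4] w 43.8
```

Firm contact: 9.3 N with no further motion. Releasing, then lifting straight up.

arm_command(motion=[[[0,0,0],[0,0,0],0.6],[[0,0,0],[0,0,0],0.68],[[0,0,0],[0,0,0],0.68],[[0,0,0],[0,0,0],0.68],[[0,0,0],[0,0,0],0.68],[[0,0,-5],[0,0,0],0.68],[[0,0,-15],[0,0,0],0.68],[[0,0,-30],[0,0,0],0.68],[[0,0,-40],[0,0,0],0.68],[[0,0,-40],[0,0,0],0.68],[[30,0,-20],[0,0,0],0.68],[[40,0,0],[0,0,0],0.68],[[40,0,0],[0,0,0],0.68],[[40,0,0],[0,0,0],0.68],[[40,0,0],[0,0,0],0.68],[[40,0,0],[0,0,0],0.68],[[40,0,0],[0,0,0],0.68],[[40,0,0],[0,0,0],0.68],[[20,0,0],[0,0,0],0.68],[[0,0,0],[0,0,0],0.68]])

```text
t: 27.97
eef_pos: [0.5705, -0.3312, 0.1872]
ee_rot: [3.141, -0.001, -1.705]
force: [0.6, 0.7, 0.4]
width: 0.0596
```

```bash
python3 st.py; python3 - <<'E'
from h import *
im=np.mean([arm.grab_frame('top').astype(float) for _ in range(4)],0); np.save('top8.npy',im)
c=np.clip(im*1.8,0,255).astype(np.uint8)[145:260,225:440,::-1]
cv2.imwrite('pics/crop8.png',cv2.resize(c,None,fx=3.7,fy=3.7,interpolation=cv2.INTER_CUBIC))
E
```

```text
t 27.97 X 608.8 Y -253.9 z 187.2 rpy [ 1.7998e+02 -3.0000e-02 -9.7690e+01] F [0.6 0.7 0.4] w 59.6
```

View pics/crop8.png

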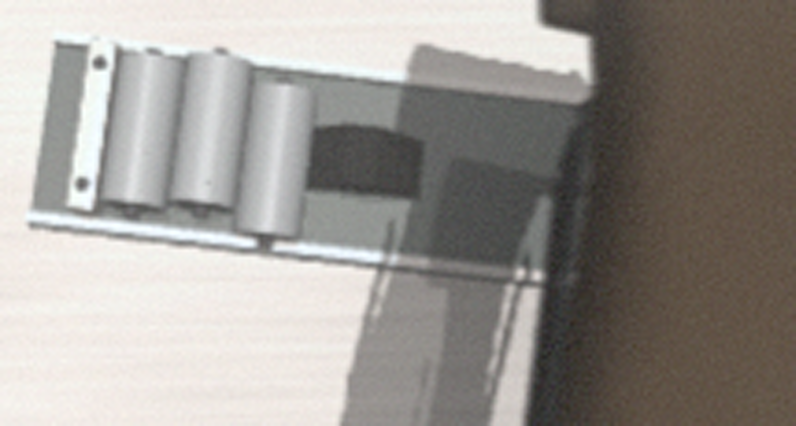

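The row is tight against the stop and the chock (365,160) touches C at the middle of the tray. One last numerical check of squareness, spacing and chock alignment.

```bash
python3 - <<'E'
from h import *
from meas import fitline
from st import X,D,st
im=np.load('top8.npy'); g=cv2.GaussianBlur(im.mean(2),(0,0),1.2)
ang=lambda d:np.degrees(np.arctan2(d[1],d[0]))
for nm,p0,p1 in (('A',(151,65),(136,195)),('B',(219,65),(204,195)),('C',(286,95),(270,225))):
    P=[]
    for v in range(int(145+p0[1]/3.7),int(145+p1[1]/3.7)):
        t=((v-145)*3.7-p0[1])/(p1[1]-p0[1]); u0=225+(p0[0]+t*(p1[0]-p0[0]))/3.7
        us=np.arange(int(u0)-6,int(u0)+8); w=g[v,us]; w=np.clip(w-np.percentile(w,55),0,None); P.append(onz('top',(us*w).sum()/w.sum(),v,.058)[:2])
    c,d=fitline(P); a=(ang(d)+90)%180-90; print(nm,'X %.1f Y %.1f'%(c@X*1000,c@D*1000),'axis vs square %.2f deg'%(a+7.5))
h=im.mean(2); m=(h<48).astype(np.uint8); k=np.zeros_like(m); k[176:202,306:341]=1; m*=k
c=max(cv2.findContours(m,0,2)[0],key=cv2.contourArea)
P=c[:,0,:]; print('box',cv2.boundingRect(c))
W=np.array([onz('top',*p,.010)[:2]*1000 for p in P]); T=np.c_[W@X,W@D]; print('chock tray-frame X %.1f..%.1f Y %.1f..%.1f'%(*np.percentile(T[:,0],[2,98]),T[:,1].min(),T[:,1].max()))
near=[]
for u in range(311,336):
    col=h[:,u]
    for v in range(190,204):
        if col[v]<48<=col[v+1]: near.append(onz('top',u,v+(48-col[v])/(col[v+1]-col[v]),.010)[:2]); break
c,d=fitline(near); print(len(near),'near base edge X %.1f'%(c@X*1000),'yaw %.2f (tray 82.5)'%ang(d))
st()
E
```

```text
A X 614.2 Y 238.0 axis vs square 0.03 deg
B X 615.5 Y 188.4 axis vs square -0.06 deg
C X 609.1 Y 138.7 axis vs square 0.09 deg
box (308, 179, 32, 20)
chock tray-frame X 588.3..637.7 Y 29.5..114.6
25 near base edge X 588.7 yaw 83.09 (tray 82.5)
t 28.17 X 609.5 Y -249.2 z 187.4 rpy [-1.7999e+02  1.0000e-02 -9.7450e+01] F [ 0.4  0.4 -0.8] w 59.0
```

```bash
python3 -c "
from h import *
print(arm.job_done())"
```

```text
the job is handed in; nothing more can be done
None
```

The job is done and handed in at about 28 s of the 56 s allowed. I rolled the three rollers one at a time to the stop, pushing each with two spread fingers. I then set the chock flat on the tray, slid it against the last roller until it pushed back with about 9 N, let go and moved the arm clear.

Last checks, all from the top camera after letting go:

| Check | Measured |
|---|---|
| Rollers square across the tray | within 0.1° |
| Spacing between roller axes | 49.6 mm and 49.7 mm (touching would be 50 mm) |
| Gap between first roller and stop | under 1 mm |
| Chock in line with the tray | within about 0.6° |
| Chock centred across the tray | within about 1.5 mm |

- **Last roller off centre:** it sits about 5–8 mm nearer the robot-side rail than the other two. It is still square, between the rails and touching its neighbour, so I left it.
- **Chock contact later than expected:** it met the roller about 3 mm further along than I had worked out. I put that down to an off-centre grip along its length and relied on the force rise and the last picture instead.
- **Other things:** the arm never came near the sensor or the bench items in any of the moves. I did not measure their positions again at the end.

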